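# Knobs into the jar, tote on its hook

## Robot

A 6-joint arm with a two-finger parallel gripper is mounted at the origin on the work surface. World frame = base frame: x ahead of the robot, y to its left, z up, the work surface at z = 0. Lengths are in mm, angles in rad, forces in N, time in s.
With the tool pointing down it reaches from about 350 to 850 mm from the base axis. Payload 8.1 kg.
Tool frame: the origin (TCP) lies midway between the tips of the shut fingers; the grasp point (between the pads) lies 19 mm behind it (env.tcp_to_grasp is the distance from the TCP to the grasp point, in mm); z points along the fingers, y is the line along which they close (so a half turn about z gives the same grasp; the last joint's range is limited). The gripper opens to 93 mm and grips with 3 to 60 N. Pads are 15 mm wide; open, the fingers measure 128 mm over their backs; the gripper's body (75 mm by 188 mm) begins 65 mm behind the grasp point.
Start: joints at [1.249, 0.13, 1.488, -0, 1.523, -0.085], TCP at [140.733, 583.266, 218.635] pointing down, gripper open.
Joint ranges: [-2.96, 2.96], [-0.89, 2.26], [0.02, 2.5], [-1.34, 4.48], [0, 2.73], [-2.66, 2.66]. Speed limits (rad/s): [2.39, 2.39, 2.79, 3.14, 3.14, 3.14].

## Interface

Orientations are given as a unit quaternion [x, y, z, w].
In Python, from rig import env, fingers, cams, get_t, get_qpos, get_qvel, get_tau, get_ee_pos, get_tool_rot, get_ft_force, get_ft_torque, get_opening, get_gripper_force gives the robot as it stands. The module is installed in compiled form; this text tells all that it offers. Calls block until the motion is done:
- env.move_ptp(position, orientation): joint-space move of the TCP to a pose.
- env.move_straight(position, velocity=150, rotation=None, force_limit=None): straight line of the TCP; rotation=None keeps the orientation; velocity is the mean speed in mm/s. With force_limit (N) it stops when the force on the tool has changed by that much, and returns True; else False.
- env.move_j(angles): joint-space move.
- fingers.move_gripper(opening, strength=None): opening from 0.0 (shut) to 1.0 (fully open); strength is the grip in N (None keeps the last); returns when the fingers have stopped.
- env.wait(seconds).
- env.solve_ik(position, orientation): joint angles nearest the present ones, or None.
- cams.camera(name): name is "scene" or "side" or "wrist"; returns the picture (420x560x3 uint8, red, green, blue); there is no depth.
- cams.camera_params(name): a dict with "K" (3x3 intrinsics, pixels), "origin" and "rotation" of the camera in the world. Camera axes: x right, y down, z forward; pixel columns grow to the right and rows downward; lengths in mm; the calibration is good to about 2 mm. The wrist camera is an equidistant fisheye: a pixel r from the principal point sees the ray r / f radians off the axis. A picture is of the moment at which its call begins: read the wrist's pose just before it. camera_params takes no time and is no camera call; for the wrist camera it gives the pose at the moment of the call.
A pose or a line that the arm cannot do raises env.Unreachable and nothing moves.
- env.job_done(): hands the job in; it is judged then, once.
Trained networks look in the newest picture that a camera, given by its name, has taken for a name from the list of things; names that differ only in an ending like _2 or _b are one class to them, and where a whole thing is asked for, a point or a joint stands for the part that bears it (a point fixed in the world has none). Each returns a list of dicts, best first, with "confidence" (0 to 1); they miss things now and then, are a little off and sometimes report something else, mostly with a low value. They report only what shows in the picture. A call takes as long as a camera call.
- cams.recognise(camera, query): "bbox" ([left, top, right, bottom] in pixels, round what is visible of it).
Readings, each from a call of its own:
- get_t(): time.
- get_qpos(): joint angles.
- get_qvel(): joint speeds.
- get_tau(): joint torques, N m.
- get_ee_pos(): TCP position.
- get_tool_rot(): TCP orientation.
- get_ft_force(): force on the tool from outside, world axes, zero at the start.
- get_ft_torque(): the same for the moment, N m.
- get_opening(): opening from 0.0 (shut) to 1.0 (fully open).
- get_gripper_force(): force on a finger pad.
Only numpy, scipy, OpenCV 4.12 (cv2) and the standard library are available. Lean on these libraries where they do the work, as an engineer would, in place of code of your own. Each camera call takes 0.05 s, during which the arm holds its last target. There are 200 camera calls.

## Task

Pour all six drawer knobs from the plywood scoop tote through the funnel into the jar, leaving the funnel standing in the upright jar. Then stand the empty tote upright on the bench and let go, take it again another way that leaves its handle free, and hang it by the handle on the post's hook, upright, clear of the bench and still. Leave the other things on the bench alone.

Things in the scene. Friction and masses are not known exactly. Their poses are not given: they have to be found in the camera images.
- tote: Scoop tote of bare plywood, loose, 0.23 to 0.4 kg, holding six knobs at the start; open top, 157 mm long (x), 80 mm wide (y). Origin at the floor's underside, z up. Floor 5 mm thick from x = 42 to -35 mm; from there a 20 degree ramp rises to the pouring lip, which faces -x. Closed back at x = 50 mm, 50 mm high. Handle above on two uprights, 24 mm wide (x), on the side walls
- tote_handle (a point): centre of the tote's handle: a round dowel 20 mm thick along the tote's y, 64 mm of it free between the uprights; x = -10, y = 0, z = 131 mm of the tote, 5 mm or less in x from above its centre of mass. Below it the stirrup is open, 64 mm wide (y) and 59 mm high, down to the side walls' top at z = 62 mm. Axes as the tote's
- tote_lip (a point): middle of the tote's pouring lip, upper face of the ramp's end: x = -107, y = 0, z = 31 mm of the tote; axes as the tote's. Knobs slide once the ramp (20 degrees uphill when the tote is level) points downhill by more than about 36 degrees
- tote_side (a point): a place to pinch the tote's +y side wall that leaves the handle free: mid-thickness at x = -75, y = 36, z = 45 mm of the tote, 7 mm below the wall's top edge and 25 mm above the ramp. Both side walls are flat, upright, 8 mm thick (y = 32 to 40 mm either side), top at z = 62 mm from x = 50 to -25 mm, falling straight to 46 mm at x = -103 mm. Axes as the tote's
- knob0: one of six alike aluminium drawer knobs: a 20 mm ball on a 12 mm flat foot, 21 mm tall, 12 g; origin at the ball's centre. It starts inside the tote
- knob1: one of six alike aluminium drawer knobs: a 20 mm ball on a 12 mm flat foot, 21 mm tall, 12 g; origin at the ball's centre. It starts inside the tote
- knob2: one of six alike aluminium drawer knobs: a 20 mm ball on a 12 mm flat foot, 21 mm tall, 12 g; origin at the ball's centre. It starts inside the tote
- knob3: one of six alike aluminium drawer knobs: a 20 mm ball on a 12 mm flat foot, 21 mm tall, 12 g; origin at the ball's centre. It starts inside the tote
- knob4: one of six alike aluminium drawer knobs: a 20 mm ball on a 12 mm flat foot, 21 mm tall, 12 g; origin at the ball's centre. It starts inside the tote
- knob5: one of six alike aluminium drawer knobs: a 20 mm ball on a 12 mm flat foot, 21 mm tall, 12 g; origin at the ball's centre. It starts inside the tote
- jar: glass storage jar, loose, upright, 0.33 to 0.55 kg, 74 mm diameter, 125 mm tall, neck 66 mm outside and 58 mm inside, inner floor 6 mm up; origin at the centre of its underside, z up
- funnel: wide steel funnel, 0.15 kg, standing loosely in the jar's neck on four small ribs: spout 54 mm outside, 50 mm bore, 38 mm long, cone opening to a rim 147 mm in diameter; 91 mm tall in all. Origin at the centre of the spout's lower end, 87 mm above the bench, so its rim is 178 mm above the bench; z up. Knobs tipped in all at once can bridge in the spout
- hookpost: hook post bolted to the bench, fixed: base plate 130 (x) x 100 (y) x 10 mm centred at x = 60 mm, a 30 mm square grey post standing there, 241 mm tall with its black cap, a flat steel hook reaching from it to -x, a roll of tape 90 mm in diameter on a peg on its +x side. Origin on the bench, 60 mm in front (-x) of the post's axis, z up
- hook_seat (a point): where the dowel should rest: upper face of the hook's flat arm, x = -48, y = 0, z = 196 mm of hookpost; axes as hookpost's. The arm, 30 mm wide (y) and 6 mm thick, is level along x, from the post side at x = +37 mm to x = -75 mm of hookpost. The hook's end goes through the tote's stirrup under the dowel, the lip facing away from the post: tote x along hookpost x
- hook_tip (a point): top of the hook's upturned end: x = -78, y = 0, z = 223 mm of hookpost, 27 mm above the arm's upper face; the end is 6 mm thick (x) and 30 mm wide (y); axes as hookpost's
- marker: bystander, loose: felt marker, blue barrel and black cap, 125 mm long, 16 mm thick, lying along its x; origin at the centre of its underside
- pencil: bystander, loose: yellow pencil, 180 mm long, 8 mm thick, lying along its x; origin at the centre of its underside
- offcut: bystander, loose: offcut of a glued lath, 150 x 38 x 12 mm, long side along its x; origin at the centre of its underside
- gluebottle: bystander, loose: white plastic glue bottle, 62 mm diameter, 165 mm tall, upright; origin at the centre of its underside
- sandblock: bystander, loose: cork sanding block, 105 x 60 x 32 mm; origin at the centre of its underside

How it is judged:
By the outcome, as a careful person would: the job done as asked, in the order asked, and still so for the second after the job is handed in, with the robot touching nothing.
It also fails if it takes over 72 s, if anything falls off the work surface, if the arm or the gripper's body presses on something with over 40 N, if the wrist force passes 120 N, or if a joint passes its speed limit or range.

## Working session

There is one attempt and no reset: what is moved stays moved. The work goes in short steps, each a Python script; the robot and the scene stay as the last script left them, time stands still between calls to the robot, and variables do not carry over. Pictures are saved under pics/ and viewed, at most 10 in all, crops included, and the job is handed in when it is done.

```bash
ls; mkdir -p pics; cat > h.py <<'E'
import numpy as np, cv2
from scipy.spatial.transform import Rotation as R
from rig import *
def snap(n,f=None):
    p=cams.camera_params(n); im=cams.camera(n)
    if f: cv2.imwrite('pics/'+f,cv2.cvtColor(im,cv2.COLOR_RGB2BGR))
    return im,p
def ray(p,u,v,fish=False):
    K=np.array(p['K']); x=(u-K[0,2])/K[0,0]; y=(v-K[1,2])/K[1,1]
    if fish:
        r=np.hypot(x,y); s=np.sin(r)/r if r>1e-9 else 1; d=np.array([x*s,y*s,np.cos(r)])
    else: d=np.array([x,y,1.])
    Rm=np.array(p['rotation']); Rm=Rm if Rm.shape==(3,3) else R.from_quat(Rm).as_matrix()
    d=Rm@d; return np.array(p['origin'],float),d/np.linalg.norm(d)
def atz(p,u,v,z,fish=False):
    o,d=ray(p,u,v,fish); return o+d*(z-o[2])/d[2]
def proj(p,X,fish=False):
    Rm=np.array(p['rotation']); Rm=Rm if Rm.shape==(3,3) else R.from_quat(Rm).as_matrix()
    c=Rm.T@(np.array(X,float)-p['origin']); K=np.array(p['K'])
    if fish:
        t=np.arctan2(np.hypot(c[0],c[1]),c[2]); n=max(np.hypot(c[0],c[1]),1e-9); x,y=c[0]/n*t,c[1]/n*t
    else: x,y=c[:2]/c[2]
    return np.array([K[0,0]*x+K[0,2],K[1,1]*y+K[1,2]])
E
python3 - <<'E'
from h import *
ims=[]
for n in ['scene','side','wrist']:
    im,p=snap(n,n+'0.png'); print(n,np.round(p['K'],1).tolist(),np.round(p['origin'],1),np.round(p['rotation'],3).tolist())
    for q in ['tote','tote_handle','jar','funnel','hookpost','hook_seat','hook_tip','marker','pencil','offcut','gluebottle','sandblock','tote_lip']:
        for d in cams.recognise(n,q)[:1]: print(q,np.round(d['bbox']),round(d['confidence'],2))
a=cv2.imread('pics/scene0.png');b=cv2.imread('pics/side0.png')
E
python3 -c "
import cv2,numpy as np
a=[cv2.imread(f'pics/{n}0.png') for n in ('scene','side')]
"
```

```text
pics
scene [[446.4, 0.0, 282.3], [0.0, 446.4, 212.9], [0.0, 0.0, 1.0]] [1143.2   85.5 1165.7] [0.606, 0.743, -0.225, -0.173]
tote [361. 254. 405. 313.] 0.84
tote_handle [360. 253. 403. 310.] 0.66
jar [281. 215. 306. 248.] 0.67
funnel [270. 182. 324. 227.] 0.62
hookpost [182. 195. 227. 306.] 0.96
hook_seat [180. 194. 228. 301.] 0.98
hook_tip [181. 193. 228. 302.] 0.74
marker [223. 199. 260. 206.] 0.62
pencil [160. 198. 181. 240.] 0.41
offcut [353. 209. 405. 231.] 0.79
gluebottle [310. 285. 332. 326.] 0.76
sandblock [245. 277. 276. 317.] 0.93
tote_lip [361. 248. 407. 312.] 0.69
side [[458.5, 0.0, 272.8], [0.0, 458.5, 212.1], [0.0, 0.0, 1.0]] [158.8 469.2 843.6] [-0.276, 0.888, -0.35, 0.113]
tote [119. 275. 208. 364.] 0.95
tote_handle [121. 275. 212. 368.] 0.81
jar [266. 241. 303. 288.] 0.93
funnel [251. 194. 324. 250.] 0.61
hookpost [244. 103. 330. 198.] 0.56
hook_seat [240. 105. 331. 199.] 0.67
hook_tip [241. 107. 327. 199.] 0.89
marker [348. 220. 370. 254.] 0.61
pencil [334. 159. 390. 192.] 0.72
offcut [225. 357. 295. 420.] 0.78
gluebottle [162. 211. 192. 269.] 0.92
tote_lip [123. 277. 209. 366.] 0.88
wrist [[325.2, 0.0, 279.6], [0.0, 325.2, 206.0], [0.0, 0.0, 1.0]] [ 71.8 601.1 385.7] [0.779, 0.613, 0.08, 0.101]
```

View pics/scene0.png

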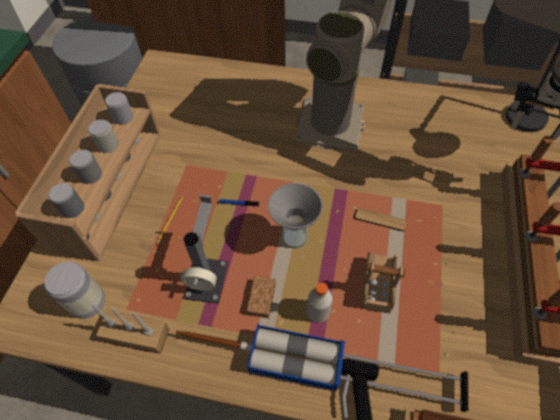

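View pics/side0.png

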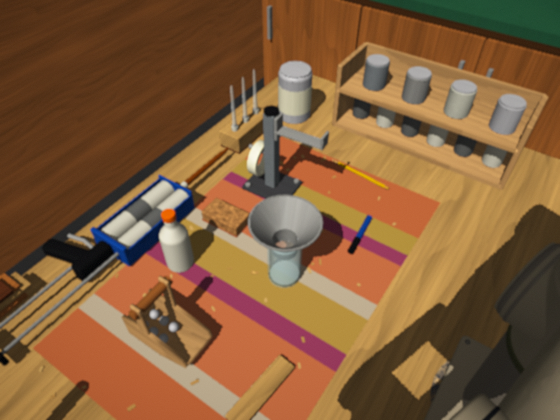

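The scene shows the post at about (195,265), funnel and jar at (295,215) and tote at (380,280). In the side view the tote is at (165,325), with its dowel at about (150,300). I'll enlarge the important parts next.

```bash
python3 - <<'E'
from h import *
S,sp=snap('scene');D,dp=snap('side')
def crop(im,x,y,w=80,h=60): return cv2.resize(im[y:y+h,x:x+w],(400,300),interpolation=cv2.INTER_CUBIC)
o=np.vstack([np.hstack([crop(S,340,245),crop(D,110,270,128,96)]),np.hstack([crop(S,150,190,160,120),crop(D,235,95,128,96)])])
cv2.imwrite('pics/crops.png',o[:,:,::-1])
# triangulation by bbox centres
def tri(a,b):
    (o1,d1),(o2,d2)=ray(sp,*a),ray(dp,*b)
    A=np.stack([d1,-d2],1);t=np.linalg.lstsq(A,o2-o1,rcond=None)[0]
    return (o1+d1*t[0]+o2+d2*t[1])/2, np.linalg.norm(o1+d1*t[0]-o2-d2*t[1])
for z,u,v in [(178,297,209),]: print('fun',atz(sp,u,v,z))
print('funside',atz(dp,287,228,178))
print('tote',atz(sp,382,290,20),atz(dp,167,335,20))
print('postcap',tri((192,239),(271,112)))
E
```

```text
fun [500.12532638 -24.16238895 178.        ]
funside [471.47387069 -21.502792   178.        ]
tote [613.13458407 236.4583616   20.        ] [586.46130332 228.89916555  20.        ]
postcap (array([ 669.74312749, -250.72563042,  234.51580145]), np.float64(3.5477651175245657))
```

View pics/crops.png

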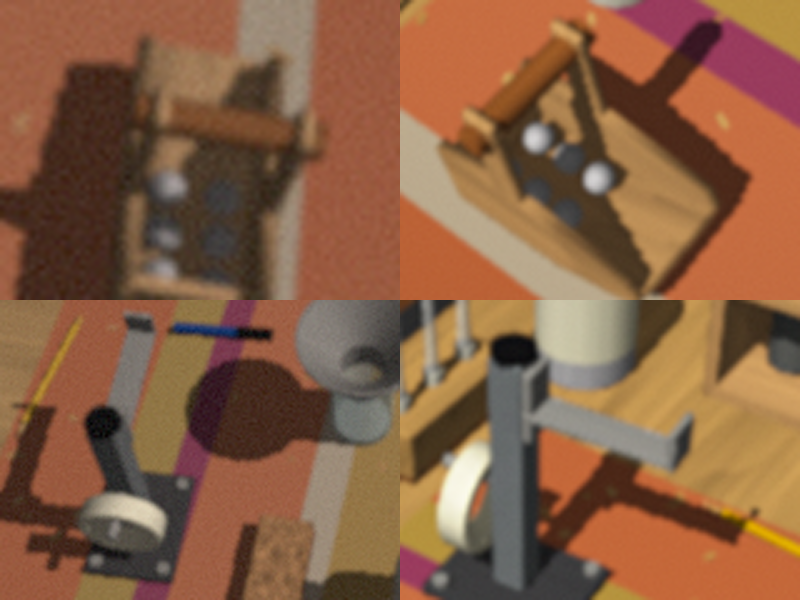

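Crops: the tote's lip points at the robot and its dowel runs (368,267)–(404,272) in scene. The hook reaches towards the robot, with its tip at scene (206,198) and side (324,136). I'll fit yaw-only poses to these points.

```bash
cat > fit.py <<'E'
from h import *
from scipy.optimize import least_squares
sp=cams.camera_params('scene');dp=cams.camera_params('side')
def T(q,P): c,s=np.cos(q[2]),np.sin(q[2]); return np.array([q[0]+c*P[0]-s*P[1],q[1]+s*P[0]+c*P[1],P[2]])
def fit(obs,q0):
    f=lambda q:np.concatenate([proj(p,T(q,P))-uv for p,P,uv in obs])
    r=least_squares(f,q0,loss='soft_l1'); print(np.round(r.x,3)); print(np.round(r.fun.reshape(-1,2),1).tolist()); return r.x
if __name__=='__main__':
    fit([(sp,(-10,-41,131),(368,267)),(sp,(-10,41,131),(404,272.5)),(dp,(-10,41,131),(131,315)),(dp,(-10,-41,131),(168,280)),
     (sp,(-107,-36,31),(369.6,254)),(sp,(-107,36,31),(396,258)),(dp,(-107,-40,31),(212,336)),(dp,(-107,40,31),(187,364))],[600,233,0])
    fit([(sp,(60,0,241),(191.2,237.2)),(dp,(60,0,241),(271.8,110.4)),(sp,(-78,0,223),(206,198)),(dp,(-78,0,223),(324.3,135.6)),
     (sp,(-5,50,10),(226.8,260.8)),(sp,(125,50,10),(218,301.2)),(sp,(125,-50,10),(184,298))],[610,-250,0])
    a=np.linspace(0,2*np.pi,60)
    def bb(p,x,y,circ): 
        P=np.array([proj(p,(x+r*np.cos(t),y+r*np.sin(t),z)) for r,z in circ for t in a]); return np.r_[P.min(0),P.max(0)]
    f=lambda q:np.r_[(bb(sp,*q,[(73.5,178)])-[270,182,324,0])[:3],(bb(dp,*q,[(73.5,178)])-[251,194,324,0])[:3]]
    r=least_squares(f,[480,-22]);print('funnel',r.x,r.fun)
    f=lambda q:np.r_[(bb(sp,*q,[(37,0),(37,90)])-[281,0,306,248])[[0,2,3]],(bb(dp,*q,[(37,0),(37,90)])-[266,0,303,288])[[0,2,3]]]
    r=least_squares(f,[480,-22]);print('jar',r.x,r.fun)
    for n,z,b1,b2 in [('glue',80,(321,305),(177,240)),('sand',16,(260,297),None),('marker',8,(241,203),(359,237)),('pencil',4,(170,219),(362,176)),('offcut',6,(379,220),(260,388))]:
        print(n,atz(sp,*b1,z)[:2],None if b2 is None else atz(dp,*b2,z)[:2])
E
python3 fit.py
```

```text
[ 6.17171e+02  2.24239e+02 -1.00000e-03]
[[0.7, -0.3], [-2.8, -0.0], [2.0, -1.2], [-2.5, 1.9], [-0.8, -1.6], [-1.7, -1.2], [-1.3, -0.7], [-4.3, 3.9]]
[ 6.10292e+02 -2.54569e+02  6.40000e-02]
[[-0.2, 0.0], [-1.6, -0.4], [-0.4, -3.1], [-0.3, -0.3], [1.5, -1.2], [0.5, 0.6], [-1.0, -0.9]]
funnel [479.48722519 -32.19426896] [-1.93669808 -1.74212731 -0.9907599  -2.17736216  2.17316146  0.44935838]
jar [485.38260818 -35.46151802] [-0.3805048   0.70919713 -0.13371285  0.85311222 -0.82045157 -0.25751627]
glue [712.85175779  79.98386093] [694.97803614  69.21459089]
sand [697.9358873 -87.4183418] None
marker [ 401.55975116 -219.68038325] [ 394.69094608 -219.53669493]
pencil [ 499.64473368 -420.95357984] [ 488.8186292 -419.7650345]
offcut [378.85180398 209.6454679 ] [377.42630322 205.95485062]
```

```bash
cat >> h.py <<'E'
G=env.tcp_to_grasp
def tool(pitch,yaw=0.,flip=0):
    """gripping across tote x: tool y // tote x; pitch = tote tilt (deg, lip down positive), yaw rad"""
    B=np.array([[0,1,0],[1,0,0],[0,0,-1.]]).T if not flip else np.array([[0,-1,0],[-1,0,0],[0,0,-1.]]).T
    return R.from_euler('z',yaw)*R.from_euler('y',-np.radians(pitch))*R.from_matrix(B)
def side(tilt,yaw=0.,flip=0):
    """gripping across tote y, fingers pointing down and forward(+x) by tilt deg"""
    t=np.radians(tilt); z=np.array([np.sin(t),0,-np.cos(t)]); y=np.array([0,-1. if flip else 1.,0]); x=np.cross(y,z)
    return R.from_euler('z',yaw)*R.from_matrix(np.stack([x,y,z],1))
def tcp(g,rot): return np.array(g,float)+G*rot.as_matrix()[:,2]
def dowel_for_lip(lip,pitch,yaw=0.):
    Q=R.from_euler('z',yaw)*R.from_euler('y',-np.radians(pitch)); return np.array(lip,float)+Q.apply([97,0,100])
E
python3 - <<'E'
from h import *
print(G,R.from_quat(get_tool_rot()).as_matrix().round(2).tolist())
def s(n,g,r):
    q=env.solve_ik(tcp(g,r),r.as_quat()); print(n,None if q is None else np.round(q,2))
for f in (0,1):
    s('grasp',(607,224,131),tool(0,0,f)); s('hi',(607,224,241),tool(0,0,f))
    for yaw in (0,-.5,-1.,.5,1.):
        for p in (0,40,60,75):
            Q=R.from_euler('z',yaw); lip=np.array([482,-33,195])+Q.apply([18,0,0])
            s(f'pour{f} yaw{yaw} {p}',dowel_for_lip(lip,p,yaw),tool(p,yaw,f))
    s('side',(562,188,46),side(40,0,f))
    for x in (-60,0): s('hang',(572-55+x,-294,130),side(40,.06,f))
E
```

```text
18.8 [[-0.97, 0.23, -0.0], [0.23, 0.97, -0.0], [-0.0, -0.0, -1.0]]
grasp [ 0.27  0.32  1.46 -0.    1.36  0.27]
hi [ 0.27  0.26  1.34 -0.    1.55  0.27]
pour0 yaw0 0 [-0.14  0.11  1.41 -0.    1.63 -0.14]
pour0 yaw0 40 [-0.3  -0.85  2.23  0.21  1.1  -0.33]
pour0 yaw0 60 None
pour0 yaw0 75 None
pour0 yaw-0.5 0 [-0.24  0.09  1.43 -0.    1.62  0.26]
pour0 yaw-0.5 40 [ 0.04 -0.74  2.17 -0.38  1.12  0.6 ]
pour0 yaw-0.5 60 None
pour0 yaw-0.5 75 None
pour0 yaw-1.0 0 [-0.33  0.    1.52 -0.    1.62  0.67]
pour0 yaw-1.0 40 [ 0.22 -0.45  1.99 -0.66  1.38  1.28]
pour0 yaw-1.0 60 [ 0.55 -0.42  2.15 -1.05  1.47  1.7 ]
pour0 yaw-1.0 75 [ 0.72 -0.24  2.2  -1.27  1.61  1.99]
pour0 yaw0.5 0 [-0.05  0.07  1.45 -0.    1.62 -0.55]
pour0 yaw0.5 40 [-0.56 -0.67  2.13  0.61  1.34 -1.1 ]
pour0 yaw0.5 60 None
pour0 yaw0.5 75 None
pour0 yaw1.0 0 [ 0.02 -0.03  1.55 -0.    1.62 -0.98]
pour0 yaw1.0 40 [-0.62 -0.37  1.92  0.7   1.61 -1.6 ]
pour0 yaw1.0 60 [-0.92 -0.27  2.04  0.98  1.77 -1.91]
pour0 yaw1.0 75 [-1.06 -0.08  2.06  1.11  1.89 -2.12]
side [ 0.38 -0.12  2.29 -0.68  0.39 -0.63]
hang None
hang None
grasp No
[... 217 characters left out ...]
.0 0 [-0.33  0.    1.52 -0.    1.62 -2.47]
pour1 yaw-1.0 40 [ 0.22 -0.45  1.99 -0.66  1.38 -1.86]
pour1 yaw-1.0 60 [ 0.55 -0.42  2.15 -1.05  1.47 -1.45]
pour1 yaw-1.0 75 [ 0.72 -0.24  2.2  -1.27  1.61 -1.15]
pour1 yaw0.5 0 [-0.05  0.07  1.45 -0.    1.62  2.59]
pour1 yaw0.5 40 [-0.56 -0.67  2.13  0.61  1.34  2.05]
pour1 yaw0.5 60 None
pour1 yaw0.5 75 None
pour1 yaw1.0 0 [ 0.02 -0.03  1.55 -0.    1.62  2.16]
pour1 yaw1.0 40 [-0.62 -0.37  1.92  0.7   1.61  1.54]
pour1 yaw1.0 60 [-0.92 -0.27  2.04  0.98  1.77  1.23]
pour1 yaw1.0 75 [-1.06 -0.08  2.06  1.11  1.89  1.02]
side [ 0.38 -0.12  2.29 -0.68  0.39  2.51]
hang [-1.07 -0.3   2.26  0.76  1.    0.07]
hang [-0.94 -0.18  2.16  0.76  0.9   0.16]
```

```bash
python3 - <<'E'
from h import *
r=tool(0)
env.move_ptp([600,224,290],r.as_quat())
im,p=snap('wrist','w1.png'); print(get_t(),p['origin'])
for q in ['tote','tote_handle','funnel','jar']:
    for d in cams.recognise('wrist',q)[:1]: print(q,np.round(d['bbox']),round(d['confidence'],2))
q=(617,224,0)
from fit import T
for P in [(-10,-32,131),(-10,32,131),(-107,-40,31),(-107,40,31),(50,40,50),(50,-40,50)]: print(P,proj(p,T(q,P),True).round())
np.save('w1p.npy',p,allow_pickle=True)
E
```

```text
4.3583 [599.54556675 297.2482092  456.91973446]
tote [211. 142. 333. 240.] 0.96
tote_handle [215. 143. 338. 239.] 0.6
funnel [152. 359. 220. 373.] 0.96
jar [180. 320. 236. 372.] 0.75
(-10, -32, 131) [287. 223.]
(-10, 32, 131) [287. 163.]
(-107, -40, 31) [214. 206.]
(-107, 40, 31) [212. 148.]
(50, 40, 50) [333. 149.]
(50, -40, 50) [331. 210.]
```

View pics/w1.png

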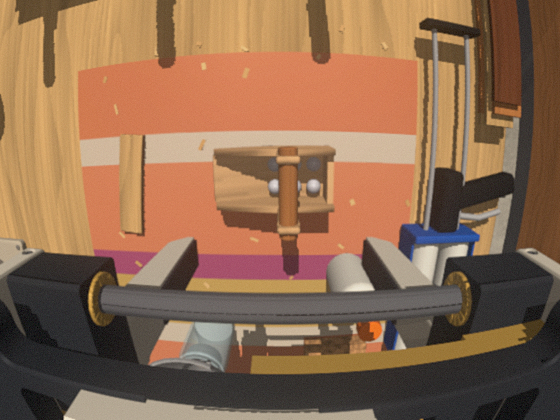

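The wrist view agrees with the fit: the dowel is at column 288, rows 148–238, and the lip edge is at column 214, against predictions of 287 and 213. I'll take one closer look at the funnel and hook from above before grasping.

```bash
python3 - <<'E'
from h import *
from fit import T
r=tool(0,-1.57)
env.move_ptp([445,-130,350],r.as_quat())
im,p=snap('wrist','w2.png'); print(get_t(),p['origin'])
for q in ['funnel','jar','hookpost','hook_tip','hook_seat']:
    for d in cams.recognise('wrist',q)[:1]: print(q,np.round(d['bbox']),round(d['confidence'],2))
h=(610.3,-254.6,.064)
for P in [(-78,-15,223),(-78,15,223),(37,15,196),(60,0,241),(-5,50,10),(-5,-50,10)]: print(P,proj(p,T(h,P),True).round())
for a in range(0,360,90): print(proj(p,(482+73.5*np.cos(np.radians(a)),-34+73.5*np.sin(np.radians(a)),178),True).round())
np.save('w2p.npy',p,allow_pickle=True)
E
```

```text
6.0583 [ 516.54149054 -128.19876111  516.91953408]
funnel [133.  84. 260. 218.] 0.9
jar [193. 132. 223. 163.] 0.82
hookpost [328.   0. 434. 112.] 0.83
hook_tip [322.   0. 436. 109.] 0.63
hook_seat [326.   0. 433. 114.] 0.96
(-78, -15, 223) [432. 111.]
(-78, 15, 223) [404. 110.]
(37, 15, 196) [387.   4.]
(60, 0, 241) [413. -31.]
(-5, 50, 10) [330.  68.]
(-5, -50, 10) [391.  69.]
[190.  87.]
[130. 158.]
[195. 221.]
[260. 154.]
```

View pics/w2.png

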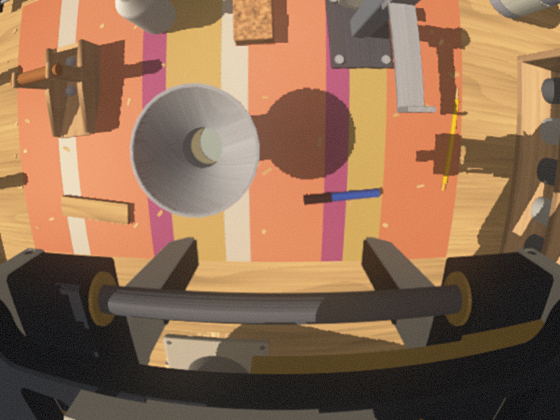

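The funnel centre is at (196,151) px, so about (485,-34) mm. The hook's end is at about (416,109), within 3 mm of the prediction. Next I'll grasp the dowel.

```bash
python3 - <<'E'
from h import *
r=tool(0)
env.move_ptp(tcp((607,224,215),r),r.as_quat())
env.move_straight(tcp((607,224,131),r),velocity=120,force_limit=15)
fingers.move_gripper(0.0,60)
print('open',get_opening()*93,get_gripper_force(),get_ee_pos())
f0=get_ft_force()
env.move_straight(tcp((607,224,371),r),velocity=150)
env.wait(.3)
print('w',np.array(get_ft_force())-f0,get_opening()*93,get_t())
# approach over funnel, level
yaw=-1.2
F=np.array([485,-34,0]); d=R.from_euler('z',yaw).apply([1,0,0])
for pit in (0,15,30,40,50,60,70,78):
    lip=F+d*18+np.array([0,0,196]); rr=tool(pit,yaw); print(pit,np.round(env.solve_ik(tcp(dowel_for_lip(lip,pit,yaw),rr),rr.as_quat()),2))
E
```

```text
open 18.806158027630495 59.96338963508606 [607.0628232  223.97334236 112.22307938]
w [-0.77017591  0.40886763 -2.22187319] 18.66548493492093 11.9083
0 [-0.36 -0.04  1.55 -0.    1.62  0.84]
15 [-0.16 -0.21  1.69 -0.22  1.52  1.03]
30 [ 0.08 -0.31  1.82 -0.5   1.48  1.28]
40 [ 0.24 -0.32  1.89 -0.69  1.49  1.47]
50 [ 0.4  -0.29  1.94 -0.87  1.54  1.65]
60 [ 0.53 -0.21  1.98 -1.03  1.61  1.82]
70 [ 0.64 -0.09  2.   -1.15  1.69  1.98]
78 [ 0.7   0.04  2.   -1.23  1.76  2.1 ]
```

```bash
cat >> h.py <<'E'
def pour(pit,z,yaw=-1.2,off=18,v=60,F=(485,-34)):
    d=R.from_euler('z',yaw).apply([1,0,0]); r=tool(pit,yaw)
    return tcp(dowel_for_lip(np.array([*F,0])+d*off+[0,0,z],pit,yaw),r),r
E
python3 - <<'E'
from h import *
p,r=pour(10,265); env.move_ptp(p,r.as_quat())
p,r=pour(40,240); env.move_straight(p,100,r.as_quat())
p,r=pour(46,193); env.move_straight(p,100,r.as_quat())
env.wait(.2)
print(get_t(),get_opening()*93)
im,_=snap('side'); im2,_=snap('scene')
o=np.hstack([cv2.resize(im[100:310,170:380],(400,400)),cv2.resize(im2[110:260,230:380],(400,400))])
cv2.imwrite('pics/p1.png',o[:,:,::-1])
E
```

```text
14.8167 18.64727457715563
```

View pics/p1.png

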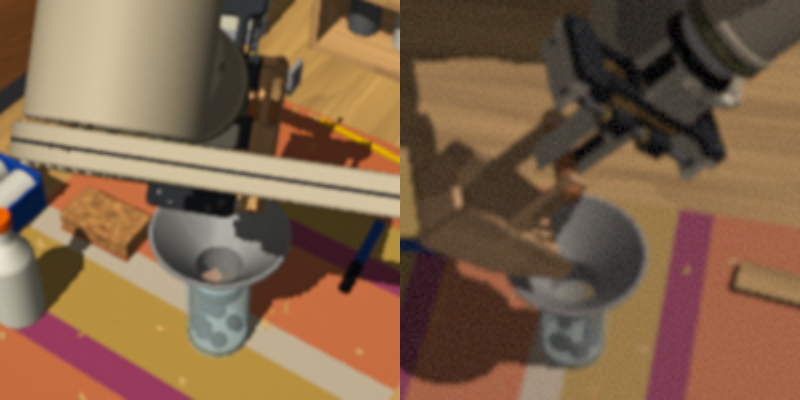

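The tote is held and over the funnel. Dark blobs in the jar (side crop 200–245, 300–345) suggest some knobs have already dropped. I'll keep tilting slowly.

```bash
python3 - <<'E'
from h import *
print(np.round(get_ft_force(),2))
for a in (52,57,62,67,72,77):
    p,r=pour(a,193); env.move_straight(p,45,r.as_quat()); env.wait(.15)
env.wait(.5)
print(get_t(),get_opening()*93,np.round(get_ft_force(),2))
im,_=snap('side'); im2,_=snap('scene')
for c in ('side','scene'):
    cams.camera(c); print(c,[(np.round(d['bbox']).tolist(),round(d['confidence'],2)) for d in cams.recognise(c,'knob0')])
o=np.hstack([cv2.resize(im[190:290,230:330],(400,400),interpolation=cv2.INTER_CUBIC),cv2.resize(im2[110:260,230:380],(400,400),interpolation=cv2.INTER_CUBIC)])
cv2.imwrite('pics/p2.png',o[:,:,::-1])
E
```

```text
[-0.3   0.58 -2.84]
18.7167 18.8116589259598 [-0.23 -0.05 -1.46]
side [([267.0, 126.0, 317.0, 215.0], 0.3)]
scene [([355.0, 209.0, 407.0, 231.0], 0.22)]
```

View pics/p2.png

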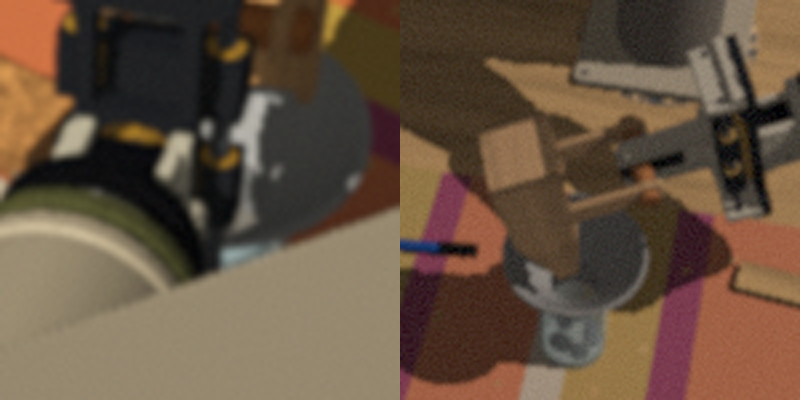

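Tilted to 77°. The tote is over the funnel at scene-crop (540,250) and the load is down by more than the knobs' weight. I'll back off and set the tote down at its old spot, then check the jar and the tote.

```bash
python3 - <<'E'
from h import *
p,r=pour(72,250); env.move_straight(p,120,r.as_quat())
p,r=pour(30,290,-0.9); env.move_straight(p,150,r.as_quat())
r=tool(0); env.move_ptp(tcp((607,224,200),r),r.as_quat())
im,_=snap('side'); im2,_=snap('scene')
for c in ('side','scene'):
    print(c,[(np.round(d['bbox']).tolist(),round(d['confidence'],2)) for d in cams.recognise(c,'knob0')][:8])
im3,_=snap('wrist')
print(env.move_straight(tcp((607,224,136),r),100,force_limit=8))
print(env.move_straight(tcp((607,224,129.5),r),25,force_limit=6),get_ee_pos(),get_t())
o=np.hstack([cv2.resize(im[190:290,230:330],(400,400),interpolation=cv2.INTER_CUBIC),cv2.resize(im3[100:300,180:380],(400,400),interpolation=cv2.INTER_CUBIC)])
cv2.imwrite('pics/p3.png',o[:,:,::-1])
E
```

```text
side [([241.0, 164.0, 300.0, 198.0], 0.7)]
scene []
False
True [608.25028736 224.40213929 112.18636026] 23.5
```

View pics/p3.png

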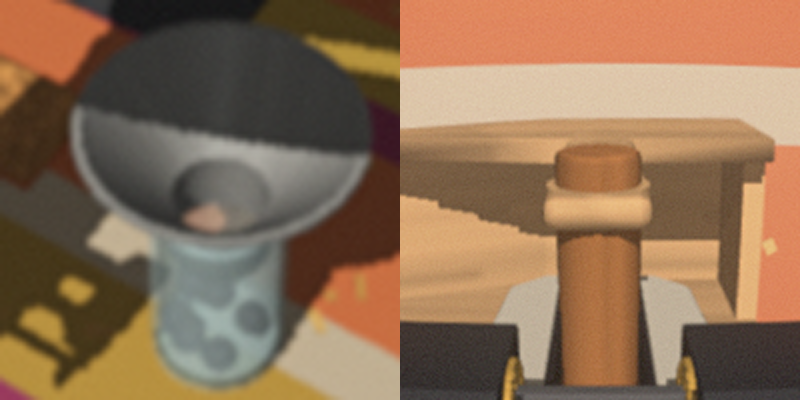

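The funnel throat is open and knobs are visible through the jar glass. The tote looks empty. I'll release, rise, and re-measure it from above.

```bash
python3 - <<'E'
from h import *
from fit import T
r=tool(0)
fingers.move_gripper(1.0)
env.move_straight(tcp((607,224,215),r),150)
env.move_ptp([600,224,290],r.as_quat())
env.wait(.2)
im,p=snap('wrist'); im2,_=snap('side')
cams.camera('wrist');print([np.round(d['bbox']).tolist() for d in cams.recognise('wrist','tote')[:1]],get_t())
q=(617,224,0)
for P in [(-10,-32,131),(-10,32,131),(-107,-40,31),(-107,40,31),(50,40,50),(50,-40,50)]: print(P,(proj(p,T(q,P),True)).round())
o=np.hstack([cv2.resize(im[130:250,200:350],(500,400),interpolation=cv2.INTER_CUBIC),cv2.resize(im2[235:295,260:310],(300,360),interpolation=cv2.INTER_CUBIC)[:400].copy() if 0 else cv2.resize(im2[225:295,255:307],(300,400),interpolation=cv2.INTER_CUBIC)])
cv2.imwrite('pics/p4.png',o[:,:,::-1])
E
```

```text
[] 26.3417
(-10, -32, 131) [288. 223.]
(-10, 32, 131) [288. 162.]
(-107, -40, 31) [215. 205.]
(-107, 40, 31) [213. 147.]
(50, 40, 50) [335. 148.]
(50, -40, 50) [333. 209.]
```

View pics/p4.png

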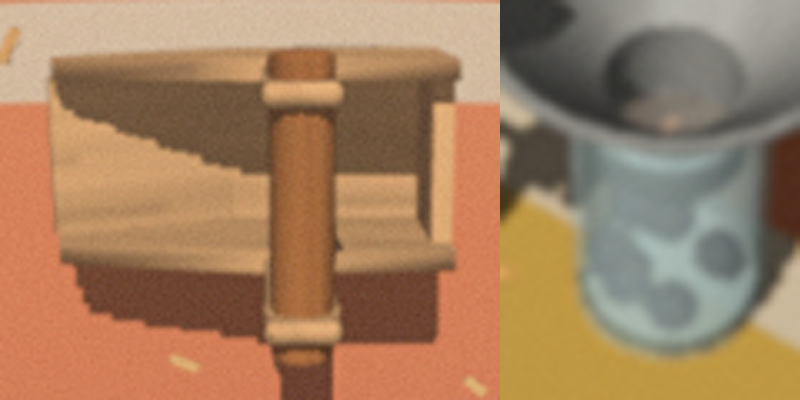

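```bash
python3 - <<'E'
from h import *
bb={'scene':(361,253,406,313),'side':(119,275,212,366),'wrist':(210,142,340,242)}
old={'scene':'scene0','side':'side0','wrist':'w1'}
for c,(l,t,r,b) in bb.items():
    im,_=snap(c); o=cv2.imread(f'pics/{old[c]}.png')[:,:,::-1]
    for n,a in (('old',o),('new',im)):
        a=cv2.GaussianBlur(a,(3,3),0).astype(int)[t:b,l:r]; m=(a[...,0]-a[...,2]<12)
        k,lab,st,ce=cv2.connectedComponentsWithStats(m.astype(np.uint8))
        print(c,n,m.sum(),[(s[4],(ce[i]+[l,t]).round().tolist()) for i,s in enumerate(st) if i and s[4]>3])
    if c=='wrist': print(im[200:206,296:306].tolist())
print(get_t())
E
```

```text
scene old 97 [(np.int32(23), [373.0, 283.0]), (np.int32(23), [384.0, 284.0]), (np.int32(24), [372.0, 291.0]), (np.int32(25), [383.0, 293.0])]
scene new 0 []
side old 260 [(np.int32(61), [154.0, 314.0]), (np.int32(56), [164.0, 320.0]), (np.int32(67), [173.0, 326.0]), (np.int32(33), [154.0, 330.0]), (np.int32(43), [164.0, 337.0])]
side new 0 []
wrist old 8 []
wrist new 0 []
[[[138, 90, 50], [127, 85, 52], [122, 88, 56], [165, 125, 83], [177, 134, 95], [180, 135, 92], [180, 138, 95], [177, 131, 91], [180, 137, 93], [181, 138, 99]], [[133, 84, 46], [127, 81, 48], [112, 75, 47], [136, 107, 70], [153, 112, 80], [176, 132, 95], [173, 131, 89], [179, 135, 92], [175, 132, 90], [173, 134, 92]], [[145, 94, 59], [123, 78, 50], [102, 70, 46], [94, 70, 47], [120, 91, 65], [168, 128, 89], [180, 139, 93], [173, 130, 88], [173, 130, 89], [170, 127, 90]], [[139, 87, 50], [122, 75, 39], [97, 62, 35], [90, 65, 43], [112, 82, 57], [165, 125, 89], [182, 139, 97], [177, 135, 95], [173, 130, 90], [173, 131, 90]], [[139, 89, 51], [129, 83, 50], [100, 67, 41], [92, 68, 46], [122, 92, 64], [168, 126, 84], [179, 135, 91], [178, 136, 93], [180, 140, 96], [183, 137, 99]], [[140, 88, 56], [123, 79, 46], [103, 67, 45], [112, 82, 55], [156, 116, 80], [186, 139, 97], [189, 145, 104], [184, 142, 97], [186, 139, 94], [184, 138, 94]]]
26.4917
```

The side camera saw five knobs in the tote earlier and now finds no grey pixels in any view, so the tote is empty. The dark spot was a shadow. Next I'll pinch the -y wall and carry the tote to a point in front of the hook.

```bash
cat >> h.py <<'E'
H=(612,-253.5,.064)
def hang(x,z,tilt=40,dx=0,dz=0):
    """TCP pose putting the dowel at hookpost x, world z; dx,dz = measured dowel sag correction"""
    r=side(tilt,H[2],1); g=np.array([H[0],H[1],0])+R.from_euler('z',H[2]).apply([x-45-dx,-36,z-85-dz]); return tcp(g,r),r
E
python3 - <<'E'
from h import *
r=side(40,0,1); g=np.array([563.5,188,46]); ax=r.as_matrix()[:,2]
for x,z in [(-160,370),(-160,243),(-48,243),(-48,206)]:
    p,rr=hang(x,z); print(np.round(env.solve_ik(p,rr.as_quat()),2))
fingers.move_gripper(.56)
pre=tcp(g-110*ax,r)
print(np.round(env.solve_ik(pre,r.as_quat()),2))
env.move_ptp(pre+[0,0,60],r.as_quat())
env.move_straight(pre,150)
print(env.move_straight(tcp(g,r),100,force_limit=12))
fingers.move_gripper(0,60)
print(get_opening()*93,get_gripper_force(),get_ee_pos(),get_t(),get_ft_force())
E
```

```text
[-1.2  -0.54  2.14  0.68  1.36  0.23]
[-1.2  -0.42  2.29  0.74  1.14  0.04]
[-0.94 -0.21  2.13  0.73  0.94  0.21]
[-0.94 -0.15  2.15  0.78  0.88  0.14]
[ 0.46 -0.54  2.42 -0.48  0.67  2.32]
False
7.330984363958572 59.999875804642215 [575.53658823 187.94953436  31.55651863] 31.5917 [-1.95826283 -0.0641361   1.64780801]
```

```bash
python3 - <<'E'
from h import *
r=side(40,0,1); g=np.array([563.5,188,46])
env.move_straight(tcp(g+[0,0,40],r),60)
env.move_straight(tcp(g+[-20,0,235],r),140)
print(get_opening()*93,get_t(),get_ft_force())
# waypoint over the funnel, then before the hook
r2=side(40,.03,1); env.move_ptp(tcp((455,-60,285),r2),r2.as_quat())
p,r3=hang(-160,370); env.move_ptp(p,r3.as_quat())
p,r3=hang(-160,245); env.move_straight(p,120)
env.wait(.3)
print(get_t(),get_opening()*93)
im,_=snap('side','side_h.png'); im2,_=snap('scene','scene_h.png')
from fit import T
for c in ('side','scene'):
    P=cams.camera_params(c); q=np.array(H); o=T(H,(-150,0,114))
    print(c,[(k,proj(P,T(H,(-150+k[0],k[1],114+k[2]))).round(1).tolist()) for k in [(-10,-41,131),(-10,41,131),(-107,-40,31),(-107,40,31),(50,40,0),(50,-40,0),(50,-40,50)]])
    cams.camera(c); print([np.round(d['bbox']).tolist() for d in cams.recognise(c,'tote')[:1]])
o=np.hstack([cv2.resize(im[90:230,240:400],(400,350),interpolation=cv2.INTER_CUBIC),cv2.resize(im2[130:305,150:350],(400,350),interpolation=cv2.INTER_CUBIC)])
cv2.imwrite('pics/p5.png',o[:,:,::-1])
E
```

```text
7.712404551898662 33.9583 [-0.06275498 -0.26275041 -2.95439568]Traceback (most recent call last):
  File "<stdin>", line 7, in <module>
rig.Unreachable: the arm cannot take that pose within its joint ranges
```

```bash
cat > go.py <<'E'
from h import *
for x in (500,530,560,600):
    r2=side(40,.03,1)
    for z in (285,320):
        if env.solve_ik(tcp((x,-60,z),r2),r2.as_quat()) is not None: break
    else: continue
    print(x,z); env.move_ptp(tcp((x,-60,z),r2),r2.as_quat()); break
p,r3=hang(-160,370); env.move_ptp(p,r3.as_quat())
p,r3=hang(-160,245); env.move_straight(p,120)
env.wait(.3)
print(get_t(),get_opening()*93)
im,_=snap('side','side_h.png'); im2,_=snap('scene','scene_h.png')
from fit import T
for c in ('side','scene'):
    P=cams.camera_params(c); q=np.array(H); o=T(H,(-150,0,114))
    print(c,[(k,proj(P,T(H,(-150+k[0],k[1],114+k[2]))).round(1).tolist()) for k in [(-10,-41,131),(-10,41,131),(-107,-40,31),(-107,40,31),(50,40,0),(50,-40,0),(50,-40,50)]])
    cams.camera(c); print([np.round(d['bbox']).tolist() for d in cams.recognise(c,'tote')[:1]])
o=np.hstack([cv2.resize(im[90:230,240:400],(400,350),interpolation=cv2.INTER_CUBIC),cv2.resize(im2[130:305,150:350],(400,350),interpolation=cv2.INTER_CUBIC)])
cv2.imwrite('pics/p5.png',o[:,:,::-1])
E
python3 go.py
```

```text
500 285
37.4833 7.564173574676158
side [((-10, -41, 131), [366.6, 128.8]), ((-10, 41, 131), [350.7, 149.8]), ((-107, -40, 31), [400.4, 179.0]), ((-107, 40, 31), [387.2, 201.0]), ((50, 40, 0), [320.3, 185.6]), ((50, -40, 0), [335.5, 165.9]), ((50, -40, 50), [337.5, 149.6])]
[[319.0, 123.0, 392.0, 201.0]]
scene [((-10, -41, 131), [196.7, 164.0]), ((-10, 41, 131), [226.9, 167.1]), ((-107, -40, 31), [211.0, 160.1]), ((-107, 40, 31), [237.5, 162.9]), ((50, 40, 0), [227.7, 213.0]), ((50, -40, 0), [200.0, 209.8]), ((50, -40, 50), [196.9, 199.8])]
[[194.0, 159.0, 236.0, 212.0]]
```

View pics/p5.png

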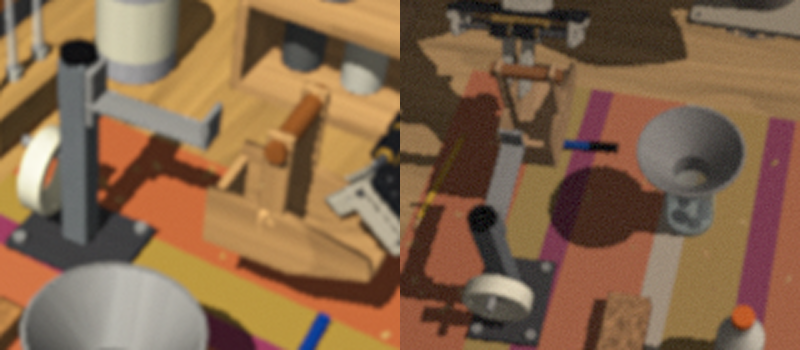

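In the side view the dowel ends are at (350,150) and (367,129), matching the prediction to within 1 px, so there is no sag in the pinch. Now I'll go over the hook and lower.

```bash
python3 - <<'E'
from h import *
p,r=hang(-48,244); print(env.move_straight(p,70,r.as_quat(),force_limit=12),get_ee_pos())
p,r=hang(-48,212); print(env.move_straight(p,50,force_limit=8))
p,r=hang(-48,203); print(env.move_straight(p,15,force_limit=2.5),get_ee_pos(),p,get_t(),get_ft_force())
E
```

```text
False [ 533.30914924 -294.74323284  144.59499138]
False
True [ 533.7809889  -294.41364628  106.29778746] [ 533.5524931  -294.60136058  103.59836447] 40.7917 [-0.8118921   1.14191718  4.34672102]
```

```bash
python3 - <<'E'
from h import *
from fit import T
fingers.move_gripper(.3)
env.wait(.3)
q=np.array(get_ee_pos()); ax=R.from_quat(get_tool_rot()).as_matrix()[:,2]
env.move_straight(q-ax*100,60)
env.move_straight(q-ax*100+[-40,0,60],100)
B=[]
for k in range(4):
    env.wait(.7); im,P=snap('side',f'end{k}.png'); B.append(im.astype(int)[80:230,230:400]); 
    print(k,[(np.round(d['bbox']).tolist(),round(d['confidence'],2)) for d in cams.recognise('side','tote')[:1]])
print('motion',[np.abs(cv2.GaussianBlur((B[i+1]).astype(np.uint8),(5,5),0).astype(int)-cv2.GaussianBlur(B[i].astype(np.uint8),(5,5),0)).max() for i in range(3)])
pts=np.array([proj(P,T(H,(-38+k[0],k[1],75+k[2]))) for k in [(-10,-41,141),(-10,41,131),(-107,-40,31),(-107,40,31),(50,40,0),(50,-40,50)]]); print('pred bbox',pts.min(0),pts.max(0))
im,_=snap('scene','scene_end.png')
for n in ('side','scene'):
    for k in ('funnel','jar','knob0','marker','offcut','gluebottle'): print(n,k,[(np.round(d['bbox']).tolist(),round(d['confidence'],2)) for d in cams.recognise(n,k)[:2]])
print(get_t())
E
```

```text
0 [([277.0, 124.0, 349.0, 193.0], 0.82)]
1 [([277.0, 125.0, 348.0, 194.0], 0.96)]
2 [([274.0, 125.0, 348.0, 195.0], 0.63)]
3 [([276.0, 126.0, 346.0, 197.0], 0.89)]
motion [np.int64(8), np.int64(2), np.int64(2)]
pred bbox [278.42981051 124.15305077] [352.2742171  195.11187558]
side funnel [([248.0, 192.0, 320.0, 253.0], 0.73)]
side jar [([269.0, 242.0, 302.0, 287.0], 0.81), ([278.0, 123.0, 349.0, 198.0], 0.73)]
side knob0 []
side marker [([347.0, 219.0, 372.0, 258.0], 0.71), ([226.0, 357.0, 296.0, 418.0], 0.31)]
side offcut [([224.0, 355.0, 295.0, 420.0], 0.97), ([161.0, 210.0, 193.0, 272.0], 0.66)]
side gluebottle [([160.0, 210.0, 194.0, 274.0], 0.6)]
scene funnel [([271.0, 182.0, 324.0, 229.0], 0.83)]
scene jar [([284.0, 216.0, 304.0, 250.0], 0.76), ([353.0, 207.0, 406.0, 232.0], 0.59)]
scene knob0 []
scene marker [([221.0, 200.0, 260.0, 204.0], 0.55)]
scene offcut [([356.0, 208.0, 404.0, 232.0], 0.73), ([222.0, 201.0, 261.0, 205.0], 0.48)]
scene gluebottle [([309.0, 283.0, 332.0, 325.0], 0.87)]
48.2083
```

```bash
python3 - <<'E'
import cv2,numpy as np
for a,b in (('side0','end3'),('scene0','scene_end')):
    A,B=[cv2.GaussianBlur(cv2.imread(f'pics/{n}.png'),(5,5),0).astype(int) for n in (a,b)]
    m=(np.abs(A-B).max(2)>30).astype(np.uint8); k,l,st,ce=cv2.connectedComponentsWithStats(m)
    print(b,[s.tolist() for s in st[1:] if s[4]>12])
E
```

```text
end3 [[372, 0, 188, 341, 25931], [411, 80, 11, 11, 53], [275, 127, 83, 79, 3017], [293, 142, 6, 6, 25], [278, 261, 10, 5, 38], [272, 265, 16, 17, 112], [289, 266, 9, 8, 50], [122, 276, 101, 92, 5098], [516, 309, 4, 8, 22], [515, 318, 4, 9, 27], [337, 320, 137, 100, 6871], [479, 330, 75, 90, 2455], [447, 332, 11, 12, 49], [183, 338, 18, 9, 68], [421, 341, 17, 12, 128], [543, 390, 17, 12, 89], [465, 406, 12, 14, 113], [449, 408, 14, 12, 91], [556, 410, 4, 10, 22]]
scene_end [[183, 0, 103, 27, 1947], [286, 0, 54, 12, 354], [339, 0, 40, 15, 423], [379, 0, 16, 29, 232], [374, 0, 33, 78, 724], [405, 0, 9, 16, 89], [408, 0, 47, 55, 460], [332, 11, 59, 101, 1931], [179, 29, 129, 84, 3842], [306, 44, 11, 30, 235], [391, 67, 9, 9, 51], [550, 71, 10, 20, 109], [337, 76, 18, 11, 47], [513, 86, 22, 25, 338], [111, 88, 178, 116, 5775], [536, 99, 24, 11, 197], [228, 101, 20, 5, 69], [219, 112, 22, 5, 62], [547, 112, 13, 7, 54], [188, 115, 9, 2, 16], [230, 117, 12, 15, 128], [545, 123, 15, 17, 121], [287, 133, 176, 55, 4078], [211, 149, 3, 6, 16], [164, 205, 66, 61, 1724], [224, 225, 5, 14, 47], [286, 230, 18, 14, 115], [145, 236, 16, 9, 106], [323, 253, 81, 61, 2680]]
```

```bash
python3 -c "
from rig import *
print(env.job_done(),get_t())"
```

```text
the job is handed in; nothing more can be done
the job is handed in; nothing more can be done
```

I handed the job in at about 48 s: the tote was emptied through the funnel, set down, re-gripped by its side wall, and now hangs still on the hook. The funnel still stands in the upright jar and the checked bench items look unmoved. I could not count all six knobs in the jar, but no camera found one in the tote or on the bench.

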